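Click the sliding shelf stop into the notch beside the granite mortar

ROBOT

A 7-joint arm with a two-finger parallel gripper is mounted at the origin on the work surface. World frame = base frame: x ahead of the robot, y to its left, z up, the work surface at z = 0. Lengths are in m, angles in rad, forces in N, time in s.
With the tool pointing down it reaches from about 0.4 to 0.85 m from the base axis. Payload 10.4 kg.
Tool frame: the origin (TCP) lies on the front face of the gripper's body, between the roots of the fingers; the fingertips stand 73 mm ahead of it and the grasp point (between the pads) lies 54 mm ahead of it; x points along the fingers, y is the direction in which the jaws open and shut, and the axes are right-handed (so a half turn about x gives the same grasp; the last joint's range is limited). The gripper opens to 85 mm and grips with 20 to 120 N. Pads are 22 mm wide; open, the fingers measure 114 mm over their backs; the gripper's body (76 mm by 85 mm) begins 54 mm behind the grasp point. The pads swing forward as they close: fully open they stand 13 mm farther back than shut.
Start: joints at [1.144, 0.332, -0.065, 1.46, 0.022, 1.35, -0.088], TCP at [0.246, -0.575, 0.304] pointing down, gripper open.
Joint ranges: [-2.6, 2.6], [-0.5, 2.12], [-1.47, 1.34], [0.16, 2.42], [-1.27, 4.41], [0.06, 2.06], [-2.6, 2.6]. Speed limits (rad/s): [2.22, 2.22, 2.79, 2.79, 3.14, 3.14, 3.14].

INTERFACE

Orientations are given as a unit quaternion [x, y, z, w].
In Python, from workcell import manip gives the robot as it stands. The module is installed in compiled form; this text tells all that it offers.
- The arm moves only by the tool arm_command, never from a script. Its argument "moves" is a list that holds one entry, the list of rows, each a list of 5 numbers: the closure, from 0 (fully open) to 1 (shut), then the shift along the tool's x, y, z in units of 25 mm (1.0 is 25 mm), then the turn about the tool's x in degrees. A call has 1 to 12 rows; each row shifts and turns the commanded pose from where the row before left it, along the tool's axes as they then stand; what a row does not reach is not made up. A row lasts 1/12 s, in which the tool goes at most 41.7 mm and 7.16 degrees, less where a joint would pass 70% of its speed; a pose out of reach is approached as far as the arm can. A call is refused whole if a number of a shift passes 1 or a number of a turn 7.16, either way. A call with a gripper value outside its range is refused whole. The fingers move at their own pace and stop on an object; "force" is the grip in N (left out, the last holds). Time passes only in rows, so rows that do not move let the fingers close. It gives the time, the measured TCP pose, the force and the opening at its end, in the units of the state.
- manip.get_obs(): the state, without advancing time (a new reading comes with each control period).
- manip.camera(name): name is "side" or "top" or "wrist"; returns the picture (400x640x3 uint8, red, green, blue); there is no depth.
- manip.camera_info(name): a dict with "vfov" (degrees; the focal length in pixels is half the picture's height over the tangent of half this angle, whatever the lens; pixels are square), "cx", "cy" (the principal point, pixels), "pose" (4x4, takes a point from camera to world coordinates). Camera axes: x right, y down, z forward; pixel columns grow to the right and rows downward; lengths in m; the calibration is good to about 2 mm. A picture is of the moment at which its call begins: read the wrist's pose just before it. camera_info takes no time and is no camera call; for the wrist camera it gives the pose at the moment of the call.
- manip.hand_in(): hands the job in, once; it reports no verdict.
Trained networks look in the newest picture that a camera, given by its name, has taken for a name from the list of things; names that differ only in an ending like _2 or _b are one class to them, and where a whole thing is asked for, a point or a joint stands for the part that bears it (a point fixed in the world has none). Each returns a list of dicts, best first, with "confidence" (0 to 1); they miss things now and then, are a little off and sometimes report something else, mostly with a low value. They report only what shows in the picture. A call takes as long as a camera call. They do not tell look-alikes from the thing itself.
- manip.regions_of(query, camera): "mask" (400x640 bool, what is visible of it) and "rect" ([left, top, right, bottom] in pixels, round what is visible of it).
- manip.pinpoint(query, camera): "pixel" ([row, column] in pixels: a listed point, or the origin of a listed thing).
The state is a dict: "clock": time; "joint_pos": joint angles; "joint_velocities": joint speeds; "tau": joint torques, N m; "position": TCP position; "ee_rot": TCP orientation; "ft_force": force on the tool from outside, world axes, zero at the start; "torque": the same for the moment, N m; "grip_width": opening from 0.0 (shut) to 1.0 (fully open).
Only numpy, scipy, OpenCV 4.12 (cv2) and the standard library are available. Lean on these libraries where they do the work, as an engineer would, in place of code of your own. Each camera call takes 0.05 s, during which the arm holds its last target.

TASK

Push the sliding stop along its rail towards the grey granite mortar until it drops into the notch of the catch on that side, and leave it resting there with the robot clear of it. Only push the stop's fence board with the fingers, never pinch it, and neither shift nor lift anything else standing on the shelf.

Things in the scene. Friction and masses are not known exactly. Their poses are not given: they have to be found in the camera images.
- rail: Straight aluminium rail screwed to the top of a teak shelf (shelf top 100 mm above the work surface): 30 wide, 470 long, 10 high, a black end block 30 high at each end. Origin: centre of its underside. Its y axis runs along the rail (robot's left when unturned), x across it away from the robot, z up. Place and yaw vary; fixed during a run.
- stop (a joint): Position of the sliding stop along the rail, m: 0 at the rail's middle, growing along the rail's +y, -0.205 to 0.205. The stop is an aluminium carriage (40 x 40, top 43 mm above the shelf) captive on the rail, it cannot be lifted off. It carries an upright wooden fence board. About 1.5 N of friction.
- push_spot (a point): A good place to push: mid-thickness of the fence board, 70 mm from the rail's centre line on the robot's side, 105 mm above the shelf. The board stands square across the rail, 20 mm beyond the rail's centre line to 120 mm on the robot's side, 16 thick along the rail (faces 8 mm either side of this point), 42 to 124 mm above the shelf.
- stop_mark (a point): Point under the carriage's centre, 12 mm above the shelf; in the notch it coincides with the notch point. A sprung roller climbs the catch's ridges: from 20 mm before the notch centre the push rises to about 7 N, fades to the crest 10 mm before it, then the stop jumps in. Left within 6 mm of the centre it centres itself to 1 mm; over 10 mm past it climbs out over the second ridge.
- notch_left (a point): Centre of the notch of the catch on the rail's +y half, 12 mm above the shelf. The catch is a steel saddle (64 across the rail, 34 along it) on the rail, with two round ridges of 7 mm radius across it, 20.6 mm apart; the notch lies between them. It sits 105 to 160 mm from the rail's middle, fixed in a run; its y axis is the rail's.
- notch_right (a point): The same for the identical catch on the rail's -y half.
- mortar: Grey granite mortar, thick-walled, on a round foot, 104 diameter, 72 high, 0.95 kg, loose; origin at the centre of its underside. It stands on the robot's side of the rail, outside one of the two catches (left or right): that catch's notch is the goal. Its wall is at least 24 mm clear of the fence when the stop is in that notch.
- bowl: Thin-walled terracotta mortar bowl, conical, 108 diameter, 60 high, loose, origin at the centre of its underside. It stands outside the other catch.
- pestle: Pale wooden pestle lying along the rail's direction near the shelf's front edge, 156 long, 30 thick, loose; origin at its underside, mid-length.
- scoop: Green plastic scoop lying near the shelf's front edge, about 145 long (its own x axis), 55 wide, 35 high, loose; origin at its underside.
- spoon_rest: Stainless spoon rest, a shallow tray 85 x 110, 14 high, loose, on the right end of the shelf; origin at the centre of its underside.
- sauce_bottle: Amber bottle, 58 diameter, 190 high, loose, past the rail's +y end; origin at the centre of its underside.
- sugar_jar: Clear greyish jar with a steel cap, 68 diameter, 100 high, loose, past the rail's -y end; origin at the centre of its underside.
There are look-alikes about, which are no part of the job. What is shaped like the mortar but pink is not meant.

How it is judged:
At the end, for the whole second after the job is handed in: The stop rests in the notch of the catch on the granite mortar's side (its mark within 4 mm of the notch centre along the rail, at rest), and nothing else on the shelf has been moved by more than 15 mm (((y of mortar in the frame of rail above 0 m and y of stop_mark in the frame of notch_left between -0.004 and 0.004 m) or (y of mortar in the frame of rail below 0 m and y of stop_mark in the frame of notch_right between -0.004 and 0.004 m)) and velocity of joint stop between -0.01 and 0.01 m/s and distance of each of mortar, bowl, pestle, spoon_rest, scoop, sauce_bottle, sugar_jar from where it was at the start of the episode below 0.015 m); the robot touches nothing.
It fails at once if the stop is pinched: the fingers press on both faces of its fence board at once (contact force between the fingers and stop_c2 above 0.5 N and contact force between the fingers and stop_c3 above 0.5 N).
It fails at once if something else standing on the shelf is shifted, lifted or knocked over (distance of any of mortar, bowl, pestle, spoon_rest, scoop, sauce_bottle, sugar_jar from where it was at the start of the episode above 0.015 m).
It also fails if it takes over 42 s, if anything falls off the work surface, if the arm or the gripper's body presses on something with over 40 N, if the wrist force passes 120 N, or if a joint passes its speed limit or range.

## Working session

There is one attempt and no reset: what is moved stays moved. The work goes in short steps, Python scripts to look and compute and a tool call to move; the robot and the scene stay as the last step left them, time stands still between calls to the robot, and variables do not carry over. Pictures are saved under pics/ and viewed, and the job is handed in when it is done.

Besides the shell and the picture viewer there is one more tool, called after "Request:" as a command line: name --argument value ..., lists and objects as JSON in quotes. arm_command: Moves the arm, as the interface text tells. Its arguments: {"type":"object","properties":{"moves":{"type":"array","items":{"type":"array","items":{"type":"array","items":{"type":"number"}}}},"force":{"type":"number"}},"required":["moves"]}

```bash
mkdir -p pics; python3 - <<'E'
from workcell import manip
import cv2
for n in ("side","top","wrist"):
    im=manip.camera(n); cv2.imwrite(f"pics/a_{n}.png",im[:,:,::-1])
    i=manip.camera_info(n); print(n,i)
print(manip.get_obs())
E
```

```text
side {'vfov': 53.79276457844195, 'cx': 322.70087740883355, 'cy': 199.2734215721548, 'pose': array([[-0.88824253, -0.23908541,  0.39225423, -0.04919419],
       [-0.45928462,  0.4452825 , -0.76862288,  0.93887743],
       [ 0.00910257, -0.86287986, -0.5053271 ,  0.84326922],
       [ 0.        ,  0.        ,  0.        ,  1.        ]])}
top {'vfov': 51.44210627686358, 'cx': 319.66206123284803, 'cy': 198.48421945804847, 'pose': array([[-0.00975471, -0.98207853,  0.1882196 ,  0.23645706],
       [-0.99989064,  0.00748744, -0.01275312, -0.10283792],
       [ 0.01111529, -0.18832342, -0.98204416,  1.28114733],
       [ 0.        ,  0.        ,  0.        ,  1.        ]])}
wrist {'vfov': 71.26691934608549, 'cx': 320.288141560657, 'cy': 200.76395558281078, 'pose': array([[ 0.39379314, -0.87402783, -0.28460905,  0.31890795],
       [-0.91919804, -0.37490792, -0.12049484, -0.54271429],
       [-0.00138634,  0.30906212, -0.95104084,  0.3733396 ],
       [ 0.        ,  0.        ,  0.        ,  1.        ]])}
{'clock': 0.15, 'joint_pos': array([ 1.14438191,  0.33273026, -0.06469159,  1.46073383,  0.02156725,
        1.34990033, -0.08851232]), 'joint_velocities': array([-8.86122959e-04, -1.79611122e-03,  3.10957933e-04, -2.63797558e-04,
       -5.22434239e-04,  1.01665768e-05, -7.46522640e-04]), 'tau': array([-1.21709722e-04, -6.25826383e+01,  4.84406669e-02, -3.91854429e+01,
        1.62467337e-02,  7.41089636e-03, -8.73904639e-06]), 'position': array([ 0.24550824, -0.57454255,  0.30330336]), 'ee_rot': array([-0.69266097, -0.14217042,  0.69282544, -0.14142581]), 'ft_force': array([-0.26317585, -0.39725553, -0.67277521]), 'torque': array([ 0.02699997, -0.02028451,  0.00519734]), 'grip_width': 1.0028010123911126}
```

View pics/a_top.png

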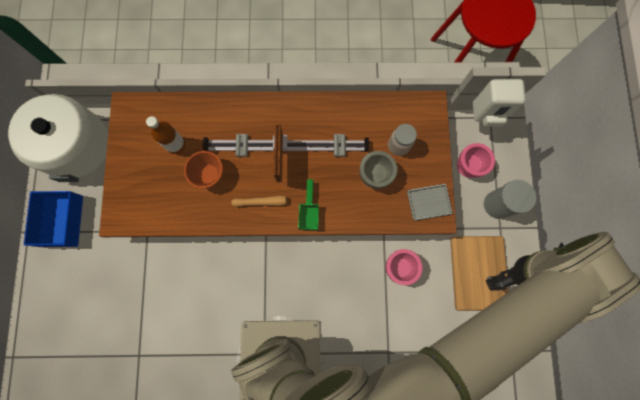

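View pics/a_side.png

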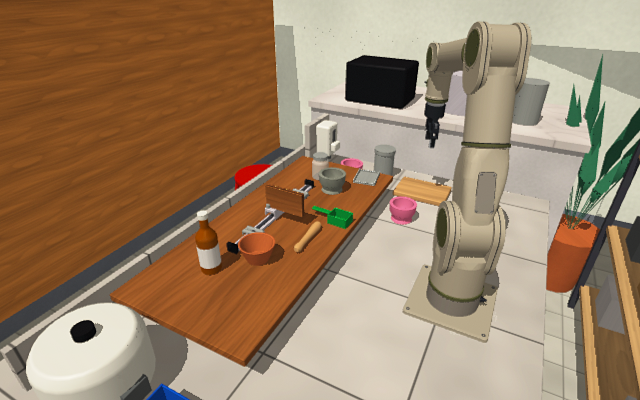

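View pics/a_wrist.png

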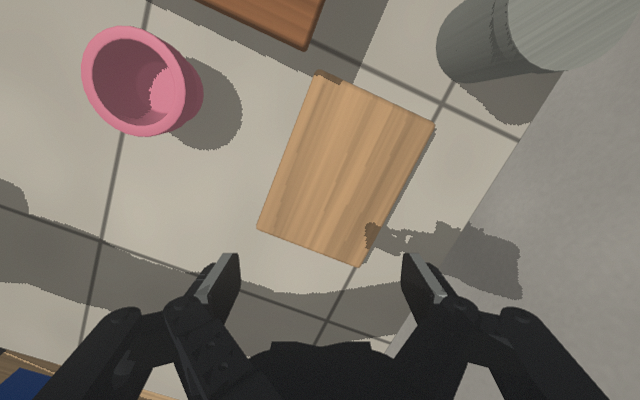

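The top view shows the grey mortar at about (col 379, row 168), on the rail's right (-y) side. The pink look-alikes are at (405,267) and (477,160), off the shelf. The terracotta bowl is at (204,168), and the fence board at about (279,150) sits near the rail's middle. The goal is therefore the right catch, at about (341,146), so I push towards -y.

```bash
cat > h.py <<'E'
from workcell import manip
import numpy as np, cv2
def K(i):
    f=200/np.tan(np.radians(i['vfov']/2)); return f
def ray(i,px):
    r,c=px; f=K(i); d=np.array([(c-i['cx'])/f,(r-i['cy'])/f,1.]); T=i['pose']; d=T[:3,:3]@d
    return T[:3,3],d/np.linalg.norm(d)
def plane(i,px,z):
    o,d=ray(i,px); return o+d*(z-o[2])/d[2]
def tri(rs):
    A=0;b=0
    for o,d in rs:
        P=np.eye(3)-np.outer(d,d);A=A+P;b=b+P@o
    p=np.linalg.solve(A,b); e=[np.linalg.norm((np.eye(3)-np.outer(d,d))@(p-o)) for o,d in rs]
    return p,e
def proj(i,p):
    T=i['pose']; q=T[:3,:3].T@(np.asarray(p)-T[:3,3]); f=K(i); return np.array([f*q[1]/q[2]+i['cy'],f*q[0]/q[2]+i['cx']])
E
python3 - <<'E'
from h import *
np.set_printoptions(precision=4,suppress=True)
I={n:manip.camera_info(n) for n in("top","side")}
Z=dict(rail=.1,push_spot=.205,stop_mark=.112,notch_left=.112,notch_right=.112,mortar=.1,bowl=.1,pestle=.1,scoop=.1,sauce_bottle=.1,sugar_jar=.1)
for q,z in Z.items():
    best={}
    for n in I:
        r=manip.pinpoint(q,n)
        for x in r[:3]: print(q,n,np.round(x['pixel'],1),round(x['confidence'],2),plane(I[n],x['pixel'],z)[:2])
        if r: best[n]=ray(I[n],r[0]['pixel'])
    if len(best)==2: print('   tri',*tri(list(best.values())))
im=manip.camera("top")[100:250,90:470]; cv2.imwrite("pics/b_top.png",cv2.resize(im[:,:,::-1],None,fx=2.1,fy=2.1,interpolation=cv2.INTER_CUBIC))
im=manip.camera("side")[140:290,190:390]; cv2.imwrite("pics/b_side.png",cv2.resize(im[:,:,::-1],None,fx=4,fy=4,interpolation=cv2.INTER_CUBIC))
print(manip.get_obs()['clock'])
E
```

```text
rail top [147.3 283.9] 0.68 [ 0.6181 -0.0137]
rail top [143.3 396.5] 0.46 [ 0.6285 -0.3487]
rail side [233.6 254.3] 0.63 [0.6219 0.1086]
rail side [214.7 275.8] 0.6 [ 0.6231 -0.0196]
   tri [0.6733 0.0051 0.0091] [np.float64(0.027059155565624875), np.float64(0.02705915556562498)]
push_spot top [157.1 277. ] 0.95 [ 0.5568 -0.0033]
push_spot side [194.2 287.6] 0.56 [ 0.5625 -0.0068]
   tri [ 0.5578 -0.0028  0.2076] [np.float64(0.0018276911492806844), np.float64(0.001827691149280612)]
stop_mark top [149.2 281.3] 0.89 [ 0.6085 -0.007 ]
stop_mark top [175.  377.8] 0.19 [ 0.5287 -0.2875]
notch_left top [143.5 244.4] 0.7 [0.6266 0.1014]
notch_left side [231.6 252.8] 0.66 [0.6219 0.1152]
   tri [0.6307 0.1035 0.1016] [np.float64(0.0006360337411058861), np.float64(0.0006360337411058329)]
notch_right top [143.5 177.1] 0.7 [0.6278 0.2982]
notch_right top [145.6 341.4] 0.63 [ 0.6184 -0.1835]
notch_right side [192.9 300.3] 0.41 [ 0.6147 -0.1757]
   tri [0.4733 0.184  0.3627] [np.float64(0.06985084842767289), np.float64(0.0698508484276729)]
mortar top [267.1 402.9] 0.7 [ 0.2644 -0.3505]
mortar top
[... 737 characters left out ...]
. ] 0.74 [ 0.4451 -0.0843]
scoop side [219.  333.1] 0.69 [ 0.4346 -0.0894]
   tri [ 0.4393 -0.0862  0.102 ] [np.float64(0.005699457918916277), np.float64(0.005699457918916309)]
sauce_bottle top [144.1 178. ] 0.98 [0.6299 0.2995]
sauce_bottle side [268.8 212.7] 0.57 [0.6241 0.306 ]
sauce_bottle side [176.4 320.3] 0.3 [ 0.6226 -0.3534]
   tri [0.6309 0.301  0.094 ] [np.float64(0.0011049703098393907), np.float64(0.0011049703098394595)]
sugar_jar top [145.8 399.6] 0.72 [ 0.6207 -0.3576]
sugar_jar side [176.7 319.5] 0.81 [ 0.6242 -0.3494]
sugar_jar side [179.  366.8] 0.24 [ 0.444  -0.4232]
   tri [ 0.6252 -0.3578  0.0951] [np.float64(0.0030594878570881787), np.float64(0.0030594878570881223)]
1.35
```

View pics/b_top.png

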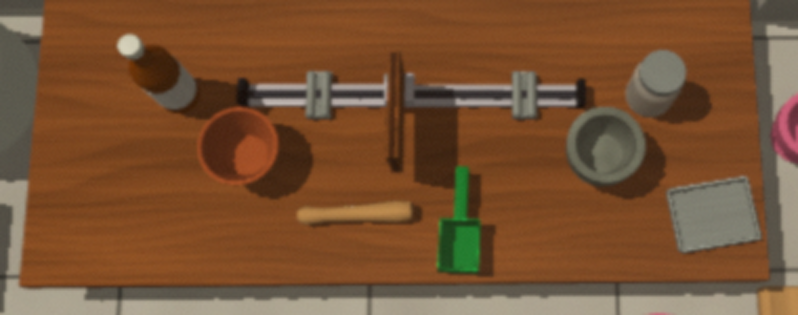

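View pics/b_side.png

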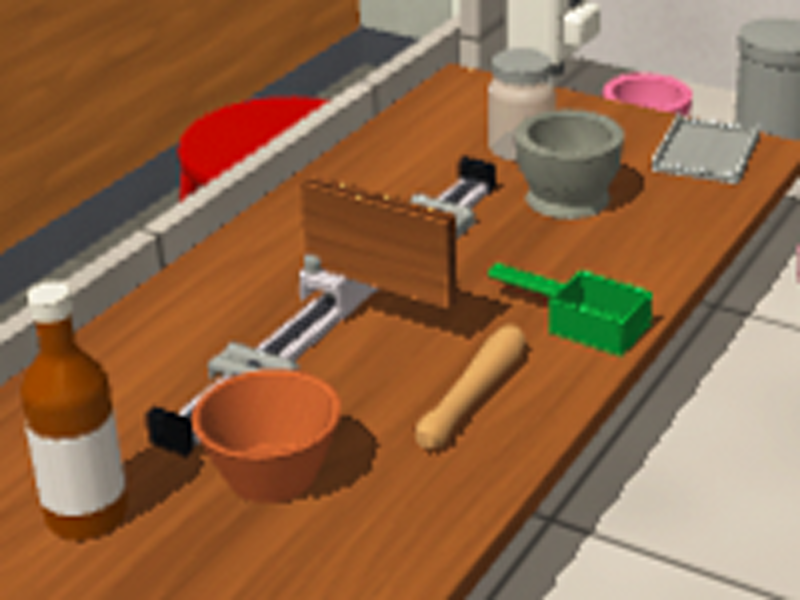

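The close crop confirms the grey mortar (crop 606,146) beside the right catch (crop 524,95). Both pink bowls are off the shelf. Next I'll work out the tool axes and refine the rail and notch positions.

```bash
python3 - <<'E'
from h import *
from scipy.spatial.transform import Rotation as R
np.set_printoptions(precision=4,suppress=True)
s=manip.get_obs(); M=R.from_quat(s['ee_rot']).as_matrix(); print(M)
i=manip.camera_info("top")
for c in [(243,92),(581,93)]: print('end',plane(i,(100+c[1]/2.1,90+c[0]/2.1),.125))
for c in [(318,95),(524,95)]: print('catch',plane(i,(100+c[1]/2.1,90+c[0]/2.1),.115))
for t in [(.55,.07,.40),(.55,.07,.36)]:
    print('tool-units',M.T@(np.array(t)-s['position'])/.025)
E
```

```text
[[ 0.      0.393  -0.9195]
 [-0.0001 -0.9195 -0.393 ]
 [-1.      0.0001  0.    ]]
end [0.622 0.211 0.125]
end [ 0.6177 -0.2563  0.125 ]
catch [0.6203 0.1094 0.115 ]
catch [ 0.6186 -0.1778  0.115 ]
tool-units [ -3.8435 -18.9293 -21.3304]
tool-units [ -2.2435 -18.9295 -21.3304]
```

Request:
arm_command --moves '[[[1,-1,0,0,-7],[1,-1,0,0,-7],[1,-1,0,0,-7],[1,-0.5,0,0,-7],[1,0,0,0,-7],[1,0,0,0,-7],[1,0,0,0,-7],[1,0,0,0,-7],[1,0,0,0,-7],[1,0,0,0,-3.8]]]' --force 20

```text
clock: 2.18
position: [0.2455, -0.5748, 0.3914]
ee_rot: [0.499, 0.501, -0.499, 0.501]
ft_force: [-0.9, -0.3, -0.6]
grip_width: -0.002
```

Request:
arm_command --moves '[[[1,0,0.48,-1,0],[1,0,0.48,-1,0],[1,0,0.48,-1,0],[1,0,0.48,-1,0],[1,0,0.48,-1,0],[1,0,0.48,-1,0],[1,0,0.48,-1,0],[1,0,0.48,-1,0],[1,0,0.48,-1,0],[1,0,0.48,-1,0],[1,0,0.48,-1,0],[1,0,0.48,-1,0]]]'

```text
clock: 3.18
position: [0.3903, -0.2736, 0.3916]
ee_rot: [-0.5, -0.499, 0.5, -0.5]
ft_force: [0.7, -0.2, 0.5]
grip_width: 0.001
```

Request:
arm_command --moves '[[[1,0,0.48,-1,0],[1,0,0.48,-1,0],[1,0,0.48,-1,0],[1,0,0.48,-1,0],[1,0,0.48,-1,0],[1,0,0.48,-1,0],[1,0,0.48,-1,0],[1,0,0.48,-1,0],[1,0,0.48,-1,0],[1,0,0.48,-1,0],[1,0,0.48,-1,0],[1,0,0.48,-1,0]]]'

```text
clock: 4.18
position: [0.5347, 0.0261, 0.3916]
ee_rot: [0.5, 0.499, -0.5, 0.5]
ft_force: [-0.1, -0.2, 0.3]
grip_width: 0.0
```

```bash
python3 - <<'E'
from h import *
from scipy.spatial.transform import Rotation as R
np.set_printoptions(precision=4,suppress=True)
s=manip.get_obs(); M=R.from_quat(s['ee_rot']).as_matrix(); print(M,s['clock'],s['position'],s['joint_pos'],s['grip_width'])
print(M.T@(np.array((.55,.055,.26))-s['position'])/.025)
for n in ("wrist","top"): cv2.imwrite(f"pics/c_{n}.png",manip.camera(n)[:,:,::-1])
E
```

```text
[[ 0.0006  1.     -0.0016]
 [-0.0003 -0.0016 -1.    ]
 [-1.      0.0006  0.0003]] 4.1833 [0.5347 0.0261 0.3916] [ 0.566   0.1716 -0.789   1.5218  0.1222  1.4984 -0.2261] 0.0003961617921302598
[ 5.265   0.6087 -1.1578]
```

View pics/c_wrist.png

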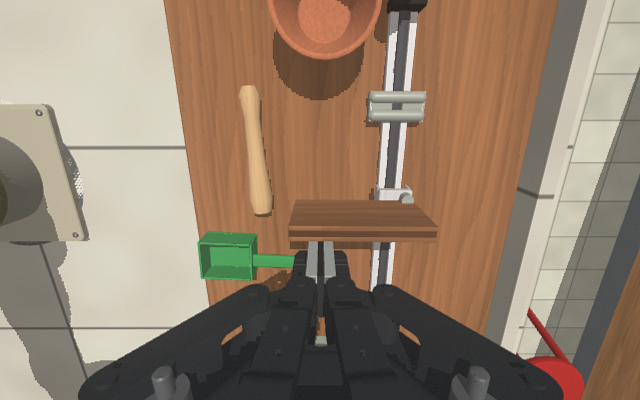

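View pics/c_top.png

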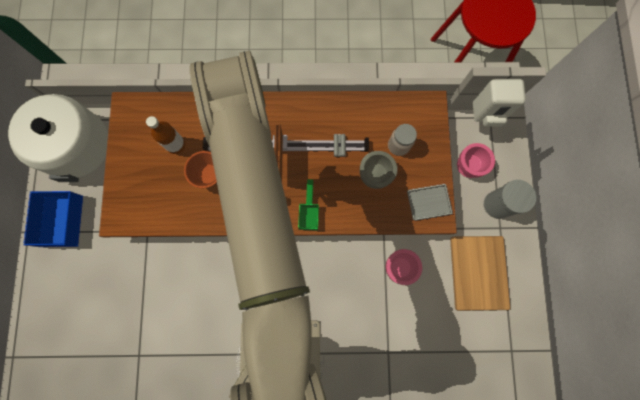

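The wrist view (image up is +y, right is +x) shows the fence's +y face at rows 200–228 and its top edge at rows 228–241. The left catch is at (397,107), the bowl at (325,15), and the closed fingers are at about (320,260). The space on the +y side of the board is clear. The top view agrees. I'll check the board's top edge with numbers before descending.

```bash
python3 - <<'E'
from h import *
np.set_printoptions(precision=4,suppress=True)
i=manip.camera_info("wrist")
print(i['pose'][:3,3])
for px in [(229,290),(229,437),(241,290),(241,437)]: print('top',plane(i,px,.224))
print('catchL',plane(i,(107,397),.12))
for q,z in(("push_spot",.205),("notch_left",.112)):
    r=manip.pinpoint(q,"wrist")
    for x in r[:2]: print(q,x['pixel'],x['confidence'],plane(i,x['pixel'],z))
E
```

```text
[0.5349 0.1095 0.4616]
top [0.5076 0.0054 0.224 ]
top [0.6435 0.0062 0.224 ]
top [ 0.5072 -0.0069  0.224 ]
top [ 0.6451 -0.006   0.224 ]
catchL [0.6239 0.1144 0.12  ]
push_spot [226.6, 341.1] 0.64 [ 0.5563 -0.      0.205 ]
notch_left [105.4, 395.5] 0.9 [0.6241 0.1163 0.112 ]
```

Request:
arm_command --moves '[[[1,0,0.6,-1,0],[1,0,0,-0.5,0],[1,0,0,0,0]]]'

```text
clock: 4.63
position: [0.5491, 0.0641, 0.3914]
ee_rot: [0.5, 0.5, -0.5, 0.5]
ft_force: [0.8, 0.1, 0.1]
grip_width: -0.002
```

Request:
arm_command --moves '[[[1,1,0,0,0],[1,1,0,0,0],[1,1,0,0,0],[1,1,0,0,0],[1,1,0,0,0],[1,0.3,0,0,0],[1,0,0,0.4,0],[1,0,0,0.4,0],[1,0,0,0.4,0]]]'

```text
clock: 5.38
position: [0.55, 0.0306, 0.2607]
ee_rot: [0.501, 0.499, -0.5, 0.5]
ft_force: [0.6, -0.1, 0.1]
grip_width: 0.003
```

Request:
arm_command --moves '[[[1,0,0,0.2,0],[1,0,0,0.2,0],[1,0,0,0.2,0],[1,0,0,0.2,0],[1,0,0,0.2,0],[1,0,0,0.2,0]]]'

```text
clock: 5.88
position: [0.5493, 0.0025, 0.2592]
ee_rot: [0.5, 0.5, -0.5, 0.5]
ft_force: [0.5, 1.4, 0.8]
grip_width: -0.005
```

```bash
python3 - <<'E'
from h import *
np.set_printoptions(precision=4,suppress=True)
s=manip.get_obs(); print(s['position'],s['ft_force'],s['clock'])
for n in ("wrist","side"): cv2.imwrite(f"pics/d_{n}.png",manip.camera(n)[:,:,::-1])
E
```

```text
[0.5493 0.0025 0.2592] [0.5305 1.3564 0.844 ] 5.8833
```

View pics/d_wrist.png

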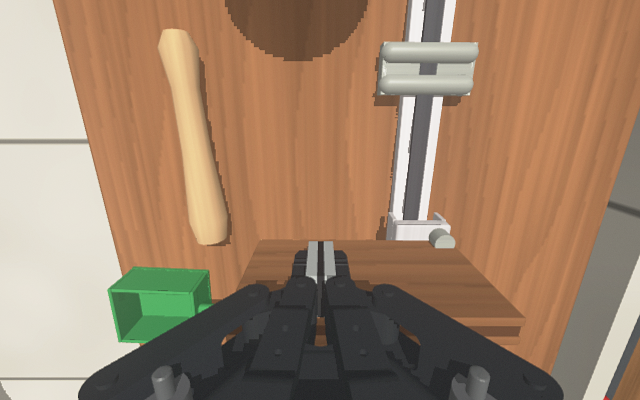

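View pics/d_side.png

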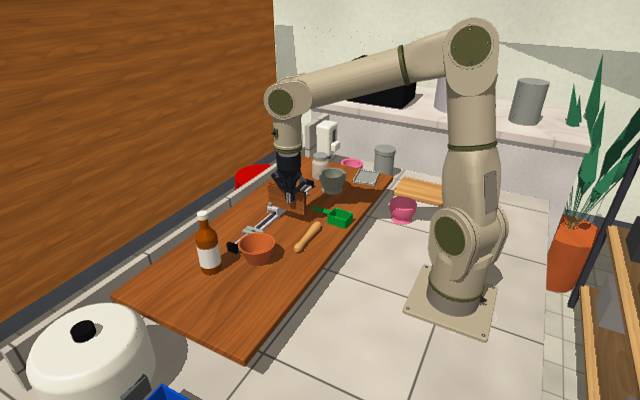

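The fingers touch the +y face (image about (320,245)) with 1.4 N, which matches the friction given. I'll push on through the free stretch.

Request:
arm_command --moves '[[[1,0,0,0.4,0],[1,0,0,0.4,0],[1,0,0,0.4,0],[1,0,0,0.4,0],[1,0,0,0.4,0],[1,0,0,0.4,0],[1,0,0,0.4,0],[1,0,0,0.4,0],[1,0,0,0.4,0],[1,0,0,0.4,0],[1,0,0,0.3,0],[1,0,0,0.2,0]]]'

```text
clock: 6.98
position: [0.5491, -0.1116, 0.2588]
ee_rot: [-0.5, -0.499, 0.501, -0.499]
ft_force: [-2.0, 1.1, -0.0]
grip_width: 0.001
```

```bash
python3 - <<'E'
from h import *
np.set_printoptions(precision=4,suppress=True)
s=manip.get_obs(); print(s['position'],s['ft_force'],s['clock'])
for n in ("wrist","top","side"): cv2.imwrite(f"pics/e_{n}.png",manip.camera(n)[:,:,::-1])
im=cv2.imread("pics/e_side.png")[130:230,240:400]; cv2.imwrite("pics/e_sidec.png",cv2.resize(im,None,fx=5,fy=5,interpolation=cv2.INTER_CUBIC))
im=cv2.imread("pics/e_top.png")[100:230,200:460]; cv2.imwrite("pics/e_topc.png",cv2.resize(im,None,fx=3,fy=3,interpolation=cv2.INTER_CUBIC))
for n,q,z in(("wrist","push_spot",.205),("top","push_spot",.205),("top","notch_right",.112),("side","notch_right",.112)):
    i=manip.camera_info(n)
    for x in manip.pinpoint(q,n)[:2]: print(n,q,x['pixel'],x['confidence'],plane(i,x['pixel'],z))
E
```

```text
[ 0.5491 -0.1116  0.2588] [-2.0348  1.0841 -0.0485] 6.9833
wrist push_spot [303.2, 328.6] 0.56 [ 0.5543 -0.1281  0.205 ]
side notch_right [189.9, 298.8] 0.51 [ 0.6315 -0.1932  0.112 ]
```

View pics/e_topc.png

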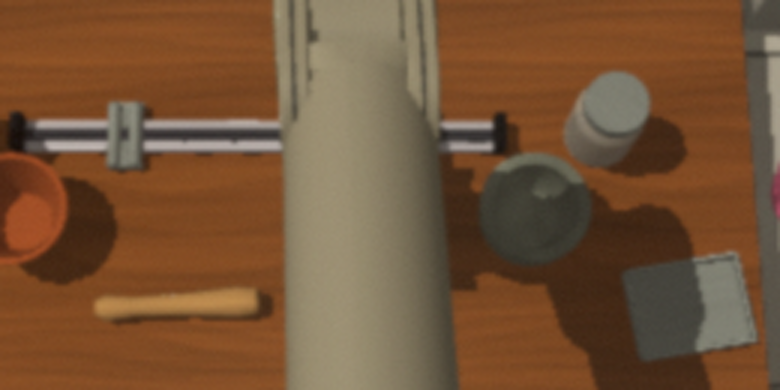

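View pics/e_sidec.png

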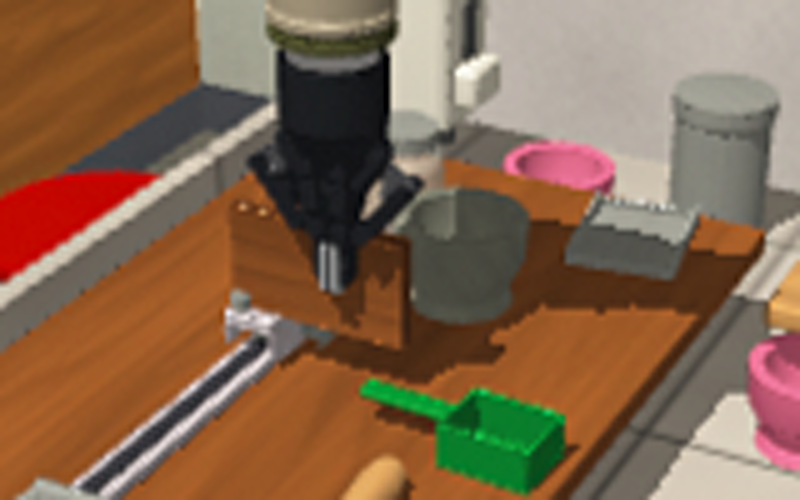

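View pics/e_wrist.png

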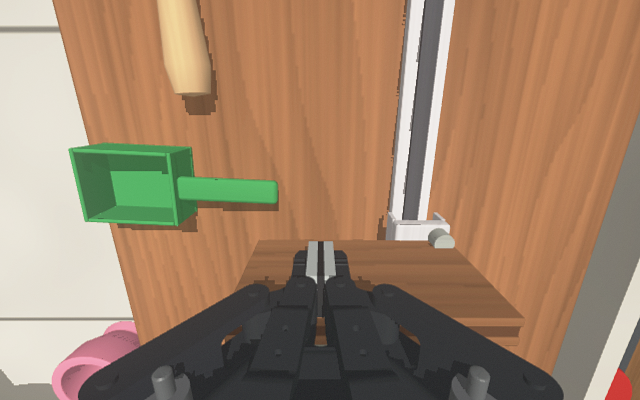

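The stop is now at about y = -0.131, the fingers are flat on its +y face, and nothing else has moved. From here I go slower and watch the force.

Request:
arm_command --moves '[[[1,0,0,0.15,0],[1,0,0,0.15,0],[1,0,0,0.15,0],[1,0,0,0.15,0],[1,0,0,0.1,0],[1,0,0,0.1,0]]]'

```text
clock: 7.83
position: [0.5491, -0.1305, 0.259]
ee_rot: [0.5, 0.5, -0.5, 0.5]
ft_force: [-0.5, 1.9, 1.4]
grip_width: 0.0
```

Request:
arm_command --moves '[[[1,0,0,0.08,0],[1,0,0,0.08,0]]]'

```text
clock: 8.0
position: [0.5491, -0.1343, 0.2589]
ee_rot: [0.5, 0.5, -0.5, 0.5]
ft_force: [0.9, 2.7, 1.2]
grip_width: 0.003
```

Request:
arm_command --moves '[[[1,0,0,0.08,0],[1,0,0,0.08,0]]]'

```text
clock: 8.17
position: [0.5491, -0.1382, 0.2589]
ee_rot: [-0.5, -0.5, 0.5, -0.5]
ft_force: [0.6, 2.3, 1.8]
grip_width: 0.002
```

Request:
arm_command --moves '[[[1,0,0,0.08,0],[1,0,0,0.08,0]]]'

```text
clock: 8.33
position: [0.5491, -0.1408, 0.259]
ee_rot: [0.5, 0.501, -0.5, 0.5]
ft_force: [-1.4, 7.6, 2.8]
grip_width: 0.001
```

The ridge push has started at 7.6 N, so the crest should be at about TCP y = -0.149. I'll take small single steps.

Request:
arm_command --moves '[[[1,0,0,0.08,0],[1,0,0,0.08,0]]]'

```text
clock: 8.5
position: [0.5491, -0.1451, 0.259]
ee_rot: [0.5, 0.5, -0.5, 0.5]
ft_force: [-0.7, 3.8, 2.3]
grip_width: -0.001
```

Request:
arm_command --moves '[[[1,0,0,0.08,0],[1,0,0,0.04,0]]]'

```text
clock: 8.67
position: [0.549, -0.1495, 0.2589]
ee_rot: [-0.5, -0.5, 0.5, -0.5]
ft_force: [-0.3, 0.9, 1.3]
grip_width: 0.002
```

```bash
python3 - <<'E'
from h import *
np.set_printoptions(precision=4,suppress=True)
s=manip.get_obs(); print(s['position'],s['ft_force'],s['clock'])
cv2.imwrite("pics/f_wrist.png",manip.camera("wrist")[:,:,::-1])
s=manip.get_obs(); print(s['position'],s['ft_force'],s['clock'])
E
```

```text
[ 0.549  -0.1495  0.2589] [-0.3251  0.8606  1.2581] 8.6667
[ 0.549  -0.1498  0.2588] [0.7299 1.2211 0.1417] 8.7167
```

View pics/f_wrist.png

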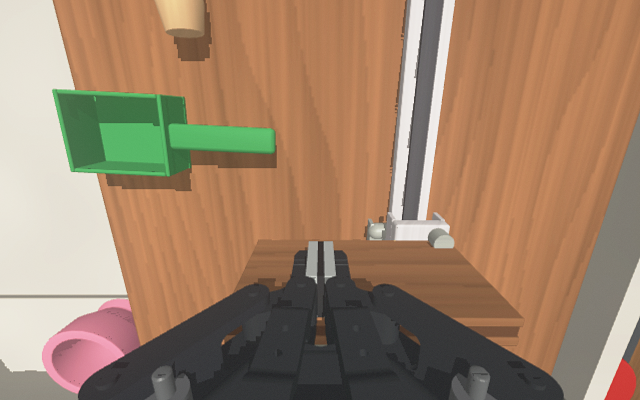

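The board is still at the same image rows (240–325), so it is still touching the fingers and the jump has not happened. A ridge end shows at (377,232). I'll creep on.

Request:
arm_command --moves '[[[1,0,0,0.06,0],[1,0,0,0,0]]]'

```text
clock: 8.88
position: [0.549, -0.1514, 0.2588]
ee_rot: [-0.5, -0.499, 0.501, -0.5]
ft_force: [-0.4, 0.0, 0.4]
grip_width: -0.001
```

```bash
cat > w.py <<'E'
from h import *
import sys
np.set_printoptions(precision=4,suppress=True)
im=manip.camera("wrist"); ref=cv2.imread("pics/f_wrist.png")[:,:,::-1]
s=manip.get_obs(); print(s['position'],s['ft_force'],s['clock'])
print('board diff',np.abs(im[238:330,400:520].astype(int)-ref[238:330,400:520]).mean())
cv2.imwrite(f"pics/{sys.argv[1]}.png",im[:,:,::-1])
E
python3 w.py g1
```

```text
[ 0.549  -0.1513  0.2588] [ 0.6521 -0.3435  0.8374] 8.9333
board diff 1.3180857487922706
```

View pics/g1.png

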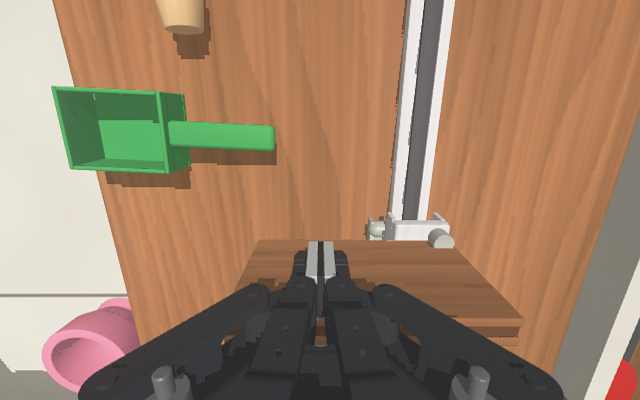

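The board has not moved relative to the fingers, so it is still at the crest. I'll creep on.

Request:
arm_command --moves '[[[1,0,0,0.06,0],[1,0,0,0,0]]]'

```text
clock: 9.1
position: [0.549, -0.1526, 0.2588]
ee_rot: [-0.5, -0.5, 0.501, -0.5]
ft_force: [0.2, 0.7, 0.2]
grip_width: 0.002
```

```bash
python3 w.py g2
```

```text
[ 0.549  -0.1525  0.2589] [ 0.55    0.7762 -0.1542] 9.15
board diff 8.740851449275363
```

View pics/g2.png

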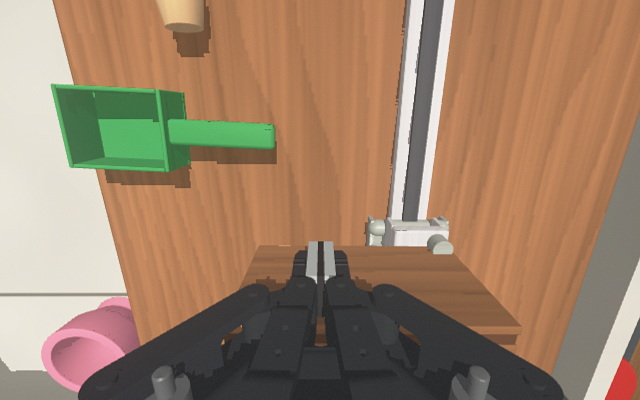

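The board has started to leave the fingers (its edge moved from row 240 to 246). I'll hold still and look again.

Request:
arm_command --moves '[[[1,0,0,0,0],[1,0,0,0,0],[1,0,0,0,0],[1,0,0,0,0]]]'

```text
clock: 9.48
position: [0.5491, -0.152, 0.2589]
ee_rot: [-0.5, -0.5, 0.5, -0.5]
ft_force: [0.9, 0.2, 0.5]
grip_width: 0.0
```

```bash
python3 w.py g3
```

```text
[ 0.5491 -0.152   0.2589] [-0.6817  0.4468  0.2748] 9.5333
board diff 11.120138888888889
```

View pics/g3.png

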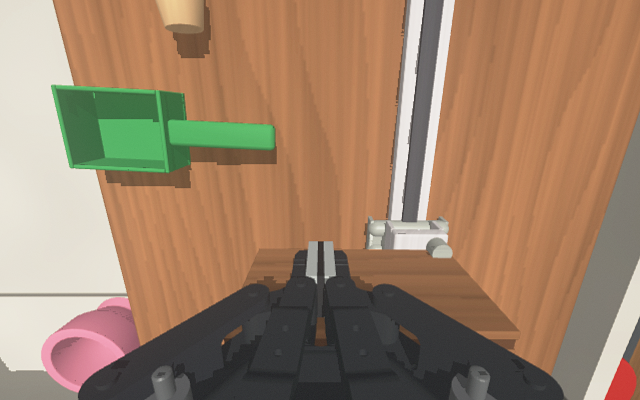

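The board now stands clear of the fingers and both ridges of the catch show beside the carriage. I'll back off, lift, and check.

Request:
arm_command --moves '[[[1,0,0,-0.4,0],[1,0,0,-0.6,0],[1,0,0,-0.8,0],[1,-1,0,0,0],[1,-1,0,0,0],[1,-1,0,0,0],[1,-1,0,0,0],[1,-1,0,0,0],[1,-1,0,0,0],[1,0,0,0,0],[1,0,0,0,0]]]'

```text
clock: 10.45
position: [0.5495, -0.1061, 0.4101]
ee_rot: [0.501, 0.499, -0.5, 0.501]
ft_force: [-0.1, 0.5, -1.5]
grip_width: -0.0
```

```bash
python3 w.py h1; python3 - <<'E'
from h import *
np.set_printoptions(precision=4,suppress=True)
cv2.imwrite("pics/h_side.png",cv2.resize(manip.camera("side")[130:230,240:400,::-1],None,fx=5,fy=5,interpolation=cv2.INTER_CUBIC))
for n,q,z in(("wrist","push_spot",.205),("wrist","notch_right",.112),("wrist","stop_mark",.112),("side","push_spot",.205),("side","notch_right",.112)):
    i=manip.camera_info(n)
    for x in manip.pinpoint(q,n)[:2]: print(n,q,x['pixel'],x['confidence'],plane(i,x['pixel'],z))
E
```

```text
[ 0.5491 -0.1063  0.4088] [ 0.6144  0.2706 -0.1861] 10.5
board diff 31.58683574879227
wrist push_spot [253.9, 324.9] 0.84 [ 0.5543 -0.1764  0.205 ]
wrist push_spot [155.4, 238.8] 0.71 [ 0.4696 -0.0686  0.205 ]
wrist notch_right [220.4, 371.4] 0.92 [ 0.6209 -0.1744  0.112 ]
wrist stop_mark [221.7, 370.7] 0.73 [ 0.62   -0.1765  0.112 ]
side push_spot [171.6, 314.4] 0.6 [ 0.5644 -0.1946  0.205 ]
side notch_right [189.9, 297.4] 0.42 [ 0.6362 -0.1906  0.112 ]
```

View pics/h1.png

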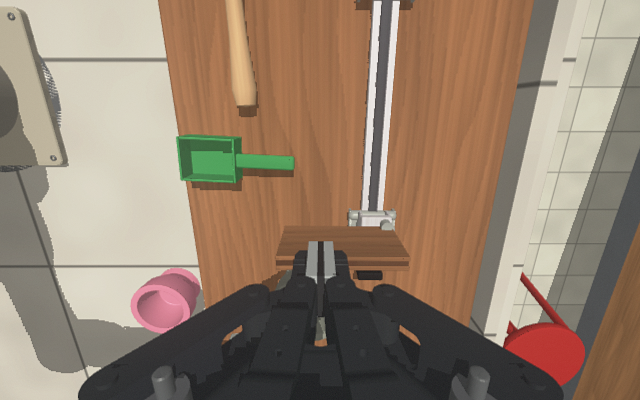

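View pics/h_side.png

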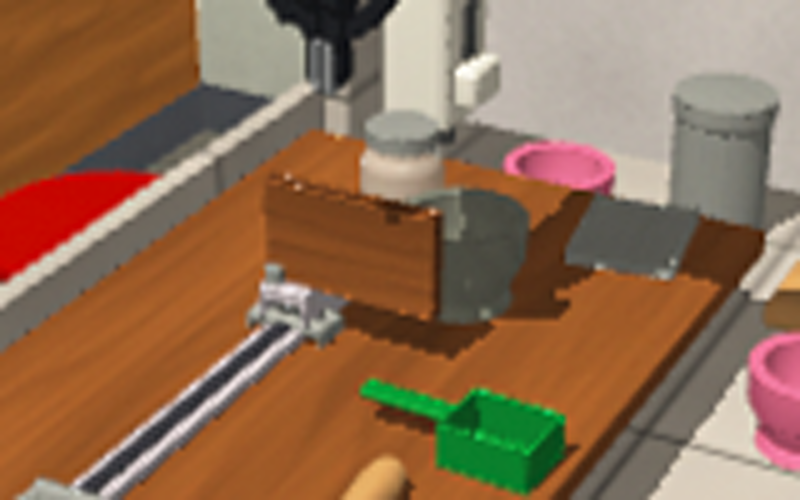

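Request:
arm_command --moves '[[[1,0,0,-1,0],[1,0,0,-1,0],[1,0,0,-1,0],[1,0,0,-1,0],[1,0,0,-1,0],[1,0,0,-1,0],[1,0,0,-1,0],[1,0,0,-1,0],[1,0,0,0,0],[1,0,0,0,0]]]'

```text
clock: 11.63
position: [0.549, 0.0944, 0.4087]
ee_rot: [0.499, 0.501, -0.5, 0.5]
ft_force: [0.4, -0.7, -0.5]
grip_width: 0.0
```

```bash
python3 - <<'E'
from h import *
np.set_printoptions(precision=4,suppress=True)
im=manip.camera("top"); cv2.imwrite("pics/i_top_full.png",im[:,:,::-1])
cv2.imwrite("pics/i_top.png",cv2.resize(im[120:190,310:410,::-1],None,fx=8,fy=8,interpolation=cv2.INTER_CUBIC))
i=manip.camera_info("top")
for q,z in(("push_spot",.205),("notch_right",.112),("stop_mark",.112),("mortar",.1),("bowl",.1),("pestle",.1),("scoop",.1),("sugar_jar",.1),("sauce_bottle",.1)):
    for x in manip.pinpoint(q,"top")[:2]: print(q,np.round(x['pixel'],1),round(x['confidence'],2),plane(i,x['pixel'],z)[:2])
print(manip.get_obs()['clock'],manip.get_obs()['position'])
E
```

```text
push_spot [157.8 341.6] 0.85 [ 0.5538 -0.177 ]
notch_right [148.4 336.9] 0.6 [ 0.6099 -0.1701]
stop_mark [145.  338.8] 0.92 [ 0.6203 -0.1759]
mortar [268.6 399.9] 0.93 [ 0.2604 -0.3419]
mortar [162.4 467.9] 0.75 [ 0.5682 -0.5578]
bowl [145.4 338.8] 0.65 [ 0.623  -0.1766]
bowl [145.6 398.8] 0.55 [ 0.6213 -0.3553]
pestle [203.5 255.5] 0.51 [0.4495 0.0671]
pestle [177.4 374.8] 0.4 [ 0.5245 -0.2803]
scoop [204.7 311. ] 0.67 [ 0.4448 -0.093 ]
sauce_bottle [146.  175.1] 0.86 [0.6241 0.3078]
12.1333 [0.5494 0.0926 0.4089]
```

View pics/i_top.png

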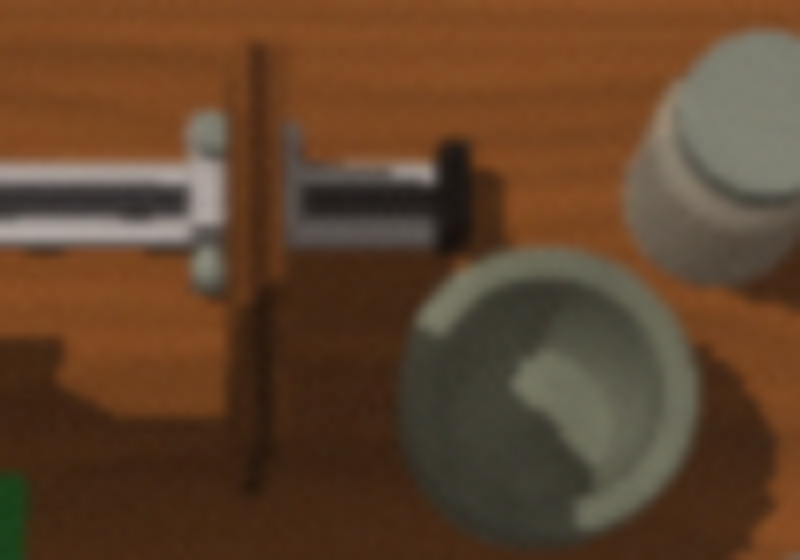

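View pics/i_top_full.png

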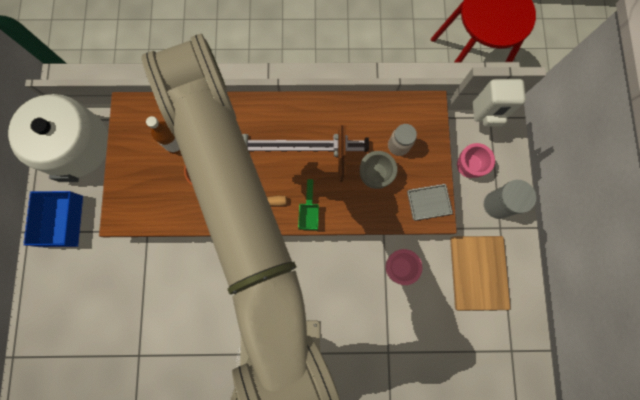

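```bash
python3 - <<'E'
from h import *
np.set_printoptions(precision=4,suppress=True)
a=cv2.imread("pics/a_top.png")[120:190,310:410]; b=cv2.imread("pics/i_top_full.png")[120:190,310:410]
cv2.imwrite("pics/j.png",cv2.resize(np.vstack([a[10:45],b[10:45]]),None,fx=8,fy=8,interpolation=cv2.INTER_CUBIC))
i=manip.camera_info("top")
print(plane(i,(150,310+258/8),.224))
print('pre-diff sugar/mortar',np.abs(a[:, 50:].astype(int)-b[:,50:]).mean())
E
```

```text
[ 0.5696 -0.1778  0.224 ]
pre-diff sugar/mortar 6.222952380952381
```

View pics/j.png

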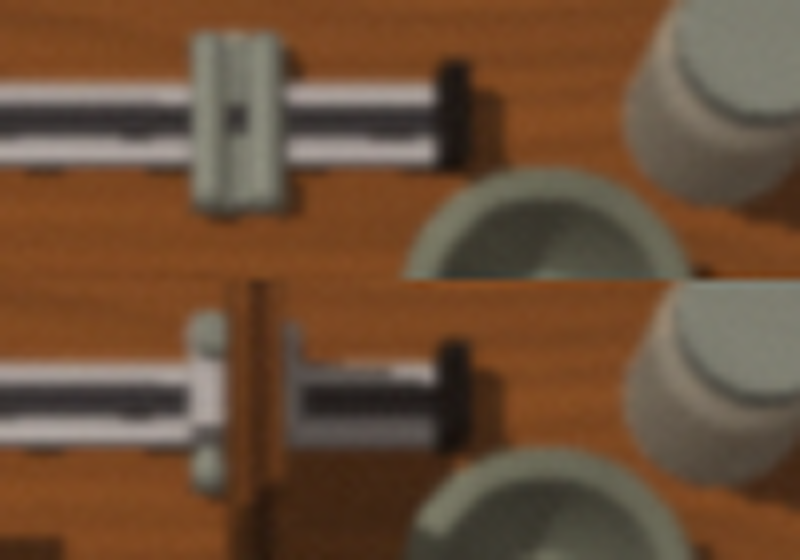

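In the before/after crops the catch centre is at crop column 238 (y ≈ -0.1785). The board's mid-plane is at y ≈ -0.178 by geometry and -0.177 by the network. The mortar and jar have not moved, so I'm handing in.

```bash
python3 - <<'E'
from workcell import manip
s=manip.get_obs(); print(s['clock'],s['ft_force'])
print(manip.hand_in())
E
```

```text
12.1333 [-0.26232409  0.71720009  0.27457576]
the job is handed in; nothing more can be done
None
```

I pushed the fence board from its +y face with closed fingers until the stop dropped into the right (-y) catch, the one beside the grey granite mortar. I then backed off and lifted clear, and handed in at 12.1 s of the 42 s allowed.

- **Force:** it was about 1.5 N on the free rail, rose to about 7.6 N at the ridge, and faded to about zero at the crest. The board then jumped away from the fingers.
- **Position:** in the last top view the board's centre is at y ≈ -0.177 to -0.178 and the catch centre is at ≈ -0.178. That is about 1 mm apart, within the 4 mm allowed but close to the camera calibration's 2 mm.
- **Other objects:** the mortar and sugar jar look unmoved in the before/after top crops. The scoop, pestle and sauce bottle fixes agree with the start to within about 10 mm, which is about what the networks scatter by. The arm hid the bowl in the last top view, and I did not measure the spoon rest.
- **Disagreements:** the side camera put notch_right at about y = -0.19 with low confidence. The last top-view notch_right (-0.170) was also off, because the carriage covers the notch. The networks also kept naming the pink bowls as "mortar", which I ruled out by colour and by their being off the shelf.

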